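# Sort jigsaw pieces into sorting trays

## Task

Sort the five loose jigsaw pieces into the trays: every edge piece (one with a straight side) goes into the white tray whatever its picture, the other orange-flower pieces into the orange tray and the other green-leaf piece into the green tray. Each piece must lie flat on the floor of its tray, picture up, none on top of another; leave the blue tin where it stands.

Things in the scene. Friction and masses are not known exactly. Their poses are not given: they have to be found in the camera images.
- border_flower: Cream wooden jigsaw piece, 30 g: square body 48 x 48 mm, 14 mm thick, picture up. Orange flower picture. Edge piece: -x side plain and straight, a dark brown stripe along it. The y sides are flat, 48 mm apart, with a notch 12 mm wide, 10 mm deep mid-side (grip across y). The +x side has a round tab to 36 mm from the origin. Origin: centre of the square body's underside; z up.
- border_leaf: Cream wooden jigsaw piece, 30 g: square body 48 x 48 mm, 14 mm thick, picture up. Dark green leaf picture. Edge piece: -x side plain and straight, a dark brown stripe along it. The y sides are flat, 48 mm apart, with a notch 12 mm wide, 10 mm deep mid-side (grip across y). The +x side has a round tab to 36 mm from the origin. Origin: centre of the square body's underside; z up.
- flower_a: Cream wooden jigsaw piece, 30 g: square body 48 x 48 mm, 14 mm thick, picture up. Orange flower picture. No straight side. The y sides are flat, 48 mm apart, with a notch 12 mm wide, 10 mm deep mid-side (grip across y). Both x sides have a round tab to 36 mm from the origin. Origin: centre of the square body's underside; z up. Flower centre dark brown.
- flower_b: Cream wooden jigsaw piece, 30 g: square body 48 x 48 mm, 14 mm thick, picture up. Orange flower picture. No straight side. The y sides are flat, 48 mm apart, with a notch 12 mm wide, 10 mm deep mid-side (grip across y). Both x sides have a round tab to 36 mm from the origin. Origin: centre of the square body's underside; z up. Flower centre yellow.
- leaf: Cream wooden jigsaw piece, 30 g: square body 48 x 48 mm, 14 mm thick, picture up. Dark green leaf picture. No straight side. The y sides are flat, 48 mm apart, with a notch 12 mm wide, 10 mm deep mid-side (grip across y). Both x sides have a round tab to 36 mm from the origin. Origin: centre of the square body's underside; z up.
- white_tray: White plastic sorting tray, fixed to the table. Outside 133 mm (its x) by 192 mm (its y, the long way), 16 mm high over all; walls 4 mm, floor 3 mm thick; inside 125 x 184 mm, empty at the start. Origin: centre of the underside, on the table; z up.
- orange_tray: Orange plastic sorting tray, fixed to the table. Outside 133 mm (its x) by 192 mm (its y, the long way), 16 mm high over all; walls 4 mm, floor 3 mm thick; inside 125 x 184 mm, empty at the start. Origin: centre of the underside, on the table; z up.
- green_tray: Green plastic sorting tray, fixed to the table. Outside 133 mm (its x) by 192 mm (its y, the long way), 16 mm high over all; walls 4 mm, floor 3 mm thick; inside 125 x 184 mm, empty at the start. Origin: centre of the underside, on the table; z up.
- tin: Small round blue closed tin with a white lid, loose, 48 mm across, 32 mm high, standing among the pieces; not to be sorted. Origin: centre of its underside.
There are look-alikes about, which are no part of the job. What is shaped like the border_leaf but pink or purple is not meant.

How it is judged:
By the outcome, as a careful person would: the job done as asked, in the order asked, and still so for the second after the job is handed in, with the robot touching nothing.
It also fails if it takes over 93 s, if anything falls off the work surface, if the arm or the gripper's body presses on something with over 40 N, if the wrist force passes 120 N, or if a joint passes its speed limit or range.

## Robot

A 6-joint arm with a two-finger parallel gripper is mounted at the origin on the work surface. World frame = base frame: x ahead of the robot, y to its left, z up, the work surface at z = 0. Lengths are in m, angles in rad, forces in N, time in s.
With the tool pointing down it reaches from about 0.375 to 0.975 m from the base axis. Payload 3.8 kg.
Tool frame: the origin (TCP) lies on the centre line of the jaws, within the pads' length; the fingertips stand 11 mm ahead of it and the grasp point (between the pads) lies 8 mm behind it (tip_extent is the distance from the TCP to the fingertips, in m); z points along the fingers, y is the line along which they close (so a half turn about z gives the same grasp; the last joint's range is limited). The gripper opens to 85 mm and grips with 20 to 120 N. Pads are 22 mm wide; open, the fingers measure 114 mm over their backs; the gripper's body (76 mm by 85 mm) begins 54 mm behind the grasp point. The pads swing forward as they close: fully open they stand 13 mm farther back than shut.
Start: joints at [1.099, 0.264, 1.604, -0, 1.274, -0.037], TCP at [0.284, 0.612, 0.242] pointing down, gripper open.
Joint ranges: [-2.63, 2.63], [-0.94, 2.18], [0.31, 2.57], [-1.31, 4.45], [0, 2.66], [-2.55, 2.55]. Speed limits (rad/s): [2.57, 2.57, 3.14, 3.14, 3.14, 3.14].

## Interface

Orientations are given as a unit quaternion [w, x, y, z].
In Python, from workcell import * gives the robot as it stands.
- The arm moves only by the tool servo_tool, never from a script. Its argument "commands" is a list of rows, each a list of 2 entries, a list of its own where there are three numbers: the shift along the tool's x, y, z in m, then the turn, a rotation vector about the tool's x, y, z in degrees. A call has 1 to 8 rows; each row shifts and turns the commanded pose from where the row before left it, along the tool's axes as they then stand; what a row does not reach is not made up. A row lasts 1/10 s, in which the tool goes at most 50 mm and 8.59 degrees, less where a joint would pass 70% of its speed; a pose out of reach is approached as far as the arm can. A call is refused whole if a number of a shift passes 0.05 or a number of a turn 8.59, either way. A call with a gripper value outside its range is refused whole. "gripper" is the closure, from 0 (fully open) to 1 (shut), set as the call begins (left out, the last holds). The fingers move at their own pace and stop on an object; the grip force is fixed at half the most. Time passes only in rows, so rows that do not move let the fingers close. It gives the time, the measured TCP pose, the force, the opening and the grip force at its end, in the units of the state.
- read_state(): the state, without advancing time (a new reading comes with each control period).
- snapshot(name): name is "side" or "top"; returns the picture (384x512x3 uint8, red, green, blue); there is no depth.
- calibration(name): a dict with "fx", "fy", "cx", "cy" (pixels), "distortion" ([k1, k2, p1, p2, k3] as OpenCV has them; the pictures are not rectified), "R" (3x3) and "t" (3): a world point X has camera coordinates R X + t. Camera axes: x right, y down, z forward; pixel columns grow to the right and rows downward; lengths in m; the calibration is good to about 2 mm. A picture is of the moment at which its call begins. calibration takes no time and is no camera call.
- sign_off(): hands the job in; it is judged then, once.
The state is a dict: "clock": time; "joint_pos": joint angles; "qd": joint speeds; "joint_efforts": joint torques, N m; "tool_pos": TCP position; "eef_rot": TCP orientation; "wrist_force": force on the tool from outside, world axes, zero at the start; "ft_torque": the same for the moment, N m; "width": finger opening in m; "grasp_force": force on a finger pad.
Only numpy, scipy, OpenCV 4.12 (cv2) and the standard library are available. Lean on these libraries where they do the work, as an engineer would, in place of code of your own. Each camera call takes 0.05 s, during which the arm holds its last target. There are 200 camera calls.

## Working session

There is one attempt and no reset: what is moved stays moved. The work goes in short steps, Python scripts to look and compute and a tool call to move; the robot and the scene stay as the last step left them, time stands still between calls to the robot, and variables do not carry over. Pictures are saved under pics/ and viewed, at most 14 in all, crops included, and the job is handed in when it is done.

Besides the shell and the picture viewer there is one more tool, called as name(argument=value, ...) on one line, values as JSON. servo_tool: Moves the arm, as the interface text tells. Its arguments: {"type":"object","properties":{"commands":{"type":"array","items":{"type":"array"}},"gripper":{"type":"number"}},"required":["commands"]}

```bash
mkdir -p pics; python3 - <<'E'
from workcell import *
import cv2,numpy as np
for n in("top","side"):
    im=snapshot(n); cv2.imwrite(f"pics/{n}0.png",cv2.resize(im[:,:,::-1],(800,600),interpolation=cv2.INTER_CUBIC)); cv2.imwrite(f"{n}_raw.png",im[:,:,::-1])
    c=calibration(n); print(n,{k:np.round(np.array(v),3).tolist() for k,v in c.items()})
s=read_state();print(s)
E
```

```text
top {'fx': 388.555, 'fy': 388.555, 'cx': 258.325, 'cy': 194.816, 'distortion': [-0.092, 0.0, 0.0, 0.0, 0.0], 'R': [[-0.001, -1.0, -0.007], [-0.998, 0.002, -0.057], [0.057, 0.006, -0.998]], 't': [0.052, 0.44, 0.942]}
side {'fx': 429.223, 'fy': 429.223, 'cx': 253.77, 'cy': 195.88, 'distortion': [-0.058, 0.0, 0.0, 0.0, 0.0], 'R': [[0.985, -0.169, -0.014], [-0.112, -0.585, -0.803], [0.128, 0.793, -0.595]], 't': [-0.437, 0.139, 0.974]}
{'clock': 0.1, 'joint_pos': array([ 1.09907358e+00,  2.64692309e-01,  1.60527820e+00,  2.86348126e-05,
        1.27372105e+00, -3.68696029e-02]), 'qd': array([-0.00053433, -0.00181008, -0.00411048,  0.00065368, -0.00082318,
        0.00037827]), 'joint_efforts': array([ 6.22368425e-04, -5.16706324e+01, -3.68587804e+01,  8.69053360e-05,
        6.29328439e-03, -2.35675748e-05]), 'tool_pos': array([0.28403484, 0.61159883, 0.24105474]), 'eef_rot': array([-2.77249868e-04,  2.15721491e-01,  9.76454370e-01, -1.01225747e-03]), 'wrist_force': array([-0.31864242,  0.37017783,  1.26346279]), 'ft_torque': array([-0.0034141 , -0.00811644,  0.05506446]), 'grasp_force': 0.0, 'width': 0.08506237723072271}
```

View pics/top0.png

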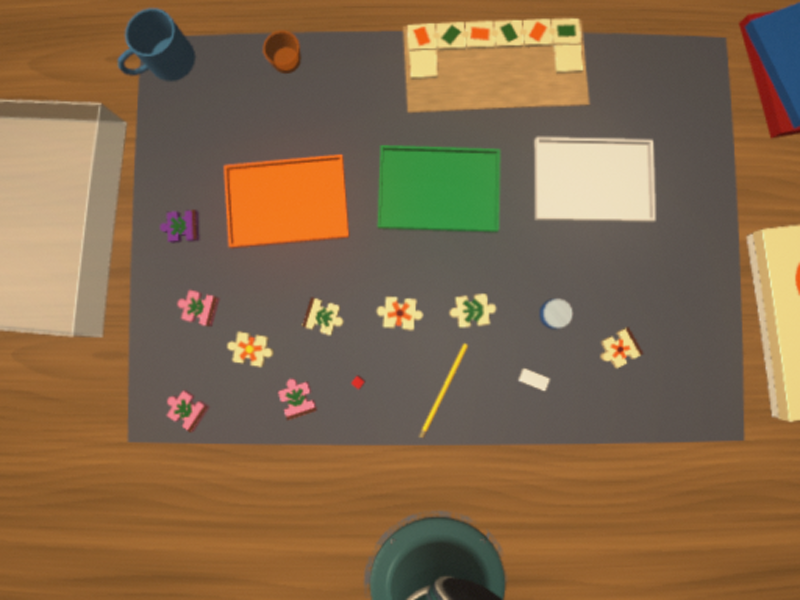

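View pics/side0.png

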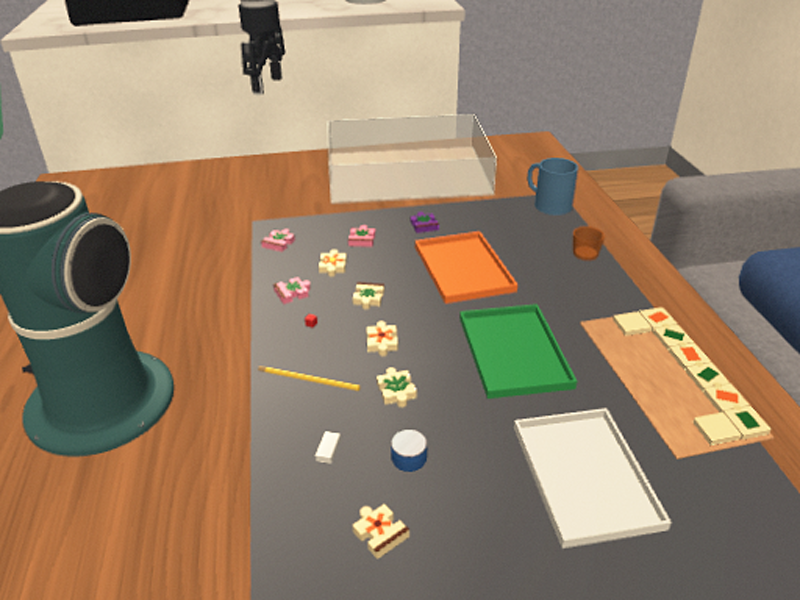

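The top view shows the five cream pieces at these pixels (800x600 scale):
- Yellow-centre flower at (250,349): flower_b.
- Cream leaf with a brown stripe at (323,317): border_leaf.
- Dark-centre flower at (400,313): flower_a.
- Cream leaf with two tabs at (473,311): leaf.
- Striped flower at (620,348): border_flower.

The border_leaf look-alikes are pink at (197,307), (185,410) and (297,398), and purple at (180,226). Only (323,317) is cream, so that is the one meant. The orange, green and white trays are at (286,200), (440,188) and (595,180), and the tin is at (557,313).

```bash
cat > h.py <<'E'
from workcell import *
import cv2,numpy as np
def ray(n,uv):
    c=calibration(n);K=np.array([[c['fx'],0,c['cx']],[0,c['fy'],c['cy']],[0,0,1]]);R=np.array(c['R']);t=np.array(c['t'])
    p=cv2.undistortPoints(np.array(uv,float).reshape(-1,1,2),K,np.array(c['distortion'])).reshape(-1,2)
    return -R.T@t, np.c_[p,np.ones(len(p))]@R
def plane(n,uv,z):
    o,d=ray(n,uv); return o+d*((z-o[2])/d[:,2])[:,None]
def tri(a,b):
    o1,d1=ray("top",[a]);o2,d2=ray("side",[b]);d1,d2=d1[0],d2[0]
    s=np.linalg.lstsq(np.c_[d1,-d2],o2-o1,rcond=None)[0]
    p,q=o1+d1*s[0],o2+d2*s[1]; return (p+q)/2,np.linalg.norm(p-q)
def hsv(n):
    im=cv2.cvtColor(snapshot(n),cv2.COLOR_RGB2HSV); return im
def blobs(m,amin=60):
    k,l,s,c=cv2.connectedComponentsWithStats(m.astype(np.uint8))
    return [(c[i],s[i,4],l==i) for i in range(1,k) if s[i,4]>=amin]
def rng(h,lo,hi): return cv2.inRange(h,np.array(lo),np.array(hi))>0
def fill(mask):
    cs,_=cv2.findContours(mask.astype(np.uint8),cv2.RETR_EXTERNAL,cv2.CHAIN_APPROX_NONE); return max(cs,key=cv2.contourArea).reshape(-1,2)
def go(x,y,z,yaw):   # yaw (deg) = world heading of the tool y axis (mod 180)
    from scipy.spatial.transform import Rotation as Ro
    s=read_state();q=s['eef_rot'];R=Ro.from_quat([q[1],q[2],q[3],q[0]]).as_matrix()
    cur=np.degrees(np.arctan2(R[1,1],R[0,1])); d=(yaw-cur+90)%180-90   # world turn
    tilt=np.degrees(np.arccos(-R[2,2]))
    Rn=Ro.from_euler('z',d,degrees=True).as_matrix()@R
    w=np.array([x,y,z])-s['tool_pos']
    print("clock %.2f"%s['clock'],"cur tool-y %.1f tilt %.2f; tool-z turn %.2f; then shift mm"%(cur,tilt,-d),np.round(Rn.T@w*1e3,1),"j6 %.2f"%s['joint_pos'][5],"w",round(s['width'],4))
E
cat > m.py <<'E'
from h import *
H={n:cv2.cvtColor(cv2.imread(f"{n}_raw.png"),cv2.COLOR_BGR2HSV) for n in("top","side")}
t=H["top"]
for n in H:
    h=H[n]
    print(n,"cream")
    for c,a,m in blobs(rng(h,(15,40,150),(38,160,255)),80):
        if a<900: print(c.round(1),a)
    for nm,lo,hi in(("orange",(2,150,150),(14,255,255)),("green",(40,90,30),(80,255,255))):
        print(nm,[(c.round(1).tolist(),int(a)) for c,a,m in blobs(rng(h,lo,hi),6)])
    print("white",[(c.round(1).tolist(),int(a)) for c,a,m in blobs(rng(h,(0,0,170),(40,50,255)),300)])
E
python3 m.py
```

```text
top cream
[33.3 64.9] 112
[294.4 199.3] 158
[309.8 197.4] 153
[200.5 200.5] 116
[247.7 199.6] 159
[262.8 201.1] 155
[211.8 204.4] 154
[395.9 223.2] 297
[152.  221.3] 149
[166.8 224.3] 157
[341.5 242.5] 170
orange [([343.8, 19.6], 84), ([269.6, 22.6], 83), ([306.8, 21.0], 86), ([182.3, 36.0], 122), ([80.9, 95.6], 8), ([470.8, 96.8], 6), ([182.5, 128.2], 4104), ([79.7, 131.8], 9), ([78.6, 141.7], 19), ([82.4, 147.7], 7), ([75.3, 151.5], 12), ([78.5, 161.2], 12), ([510.3, 178.1], 42), ([74.2, 180.2], 6), ([73.9, 191.0], 22), ([255.3, 199.9], 105), ([76.2, 198.6], 16), ([73.5, 215.6], 25), ([159.4, 222.9], 89), ([396.4, 223.0], 67), ([43.4, 222.0], 8), ([63.9, 220.5], 22), ([77.2, 222.2], 8), ([21.3, 228.2], 6), ([30.7, 231.6], 7), ([75.0, 231.5], 6), ([63.1, 237.6], 17), ([76.8, 236.0], 12), ([228.6, 244.6], 29), ([75.0, 245.3], 10), ([38.5, 248.9], 17), ([68.1, 275.0], 7), ([134.6, 285.3], 9), ([144.2, 285.5], 15), ([183.5, 287.5], 13), ([190.9, 289.2], 52), ([205.8, 288.3], 64), ([334.8, 285.4], 9), ([341.4, 285.5], 10), ([351.3, 286.3], 7), ([407.0, 284.0], 7), ([430.1, 284.5], 10), 
[... 1389 characters left out ...]
240.1] 134
[253.5 247.8] 358
[378.5 279.4] 507
[387. 335.] 472
[242.3 338.3] 587
orange [([153.7, 241.1], 39597), ([342.1, 112.5], 28), ([297.3, 170.6], 1891), ([374.8, 160.8], 71), ([209.2, 165.2], 6), ([215.6, 166.9], 9), ([198.2, 202.5], 18), ([420.9, 202.4], 52), ([244.0, 214.0], 53), ([441.6, 226.2], 67), ([464.8, 253.1], 76), ([241.1, 335.0], 84)]
green [([0.2, 78.7], 21), ([271.1, 139.5], 16), ([231.1, 148.7], 18), ([177.7, 150.9], 14), ([187.2, 182.7], 24), ([235.0, 186.8], 35), ([330.0, 224.7], 3161), ([431.0, 214.0], 49), ([452.7, 238.9], 65), ([253.4, 245.4], 91), ([478.1, 268.3], 80)]
white [([76.2, 11.8], 1313), ([227.6, 4.4], 916), ([249.1, 82.8], 1359), ([376.7, 305.7], 5283)]
```

```bash
cat > m2.py <<'E'
from h import *
H={n:cv2.cvtColor(cv2.imread(f"{n}_raw.png"),cv2.COLOR_BGR2HSV) for n in("top","side")}
P={"flower_b":((159.4,222.9),(213,167)),"border_leaf":((206.7,202.4),(235,186.8)),"flower_a":((255.3,199.9),(244,214)),"leaf":((302.7,198.5),(253.4,245.4)),"border_flower":((396.4,223),(241.1,335))}
h=H["top"]; yy,xx=np.mgrid[:384,:512]
vis=cv2.imread("top_raw.png")
for k,(a,b) in P.items():
    X,e=tri(a,b)
    m=((h[:,:,1]>60)&(np.hypot(xx-a[0],yy-a[1])<22))
    m=max(blobs(m,30),key=lambda q:q[1])[2]
    c=fill(m); cv2.polylines(vis,[c.reshape(-1,1,2)],True,(255,0,255))
    W=plane("top",c,0.014)[:,:2].astype(np.float32)
    pts=plane("top",np.argwhere(m)[:,::-1],0.014)[:,:2]; mu=pts.mean(0); ev,V=np.linalg.eigh(np.cov(pts.T)); ax=V[:,1]
    r=cv2.minAreaRect(W*1000)
    st=rng(h,(0,80,20),(25,255,110))&m
    sp=plane("top",np.argwhere(st)[:,::-1],0.014)[:,:2] if st.sum() else np.zeros((0,2))
    print(k,"tri",(X*1e3).round(1),"gap %.1f"%(e*1e3),"mask mean",(mu*1e3).round(1),"axis %.1f"%(np.degrees(np.arctan2(ax[1],ax[0]))%180),"rect",np.round(r[0],1),np.round(r[1],1),round(r[2],1),"pic",(plane("top",[a],.014)[0]*1e3).round(1),"dark",len(sp),(sp.mean(0)*1e3).round(1) if len(sp) else "")
T={"orange":((2,150,150),(14,255,255)),"green":((40,90,30),(80,255,255)),"white":((0,0,150),(40,60,255))}
cen={"orange":((182.5,128.2),(297,170.6)),"green":((280.6,120),(330,224.7)),"white":((380,115),(376.7,305.7))}
for k,(lo,hi) in T.items():
    out={}
    for n,i in(("top",0),("side",1)):
        u=cen[k][i]; m=rng(H[n],lo,hi); m=cv2.morphologyEx(m.astype(np.uint8),cv2.MORPH_CLOSE,np.ones((5,5)))>0
        m=[q[2] for q in blobs(m,500) if q[2][int(u[1]),int(u[0])]][0]
        c=fill(m);hull=cv2.convexHull(c)
        r=cv2.approxPolyDP(hull,0.05*cv2.arcLength(hull,True),True).reshape(-1,2)
        out[n]=r
        if n=="top": rect=cv2.minAreaRect((plane("top",c,.016)[:,:2]*1000).astype(np.float32)); cv2.polylines(vis,[c.reshape(-1,1,2)],True,(255,0,255))
    print(k,"rect",np.round(rect[0],1),np.round(rect[1],1),round(rect[2],1))
    A,B=out["top"],out["side"]
    for a in A:
        X,e=min((tri(a,b) for b in B),key=lambda q:q[1]); print("   corner",a,(X*1e3).round(1),"gap %.1f"%(e*1e3))
X,e=tri((356.5,200),(262,281));print("tin",(X*1e3).round(1),e)
cv2.imwrite("pics/vis.png",cv2.resize(vis[60:260,80:440],(800,444),interpolation=cv2.INTER_CUBIC))
go(0.5,0.3,0.1,0)
E
python3 m2.py
```

```text
flower_b tri [372.5 295.9  10.9] gap 2.3 mask mean [371. 294.] axis 79.9 rect [371.  294.1] [77.1 52. ] 78.3 pic [371.4 295.1  14. ] dark 0 
border_leaf tri [422.2 177.9  15.7] gap 0.8 mask mean [422.4 180.3] axis 72.1 rect [420.8 176.9] [61.8 52.1] 71.9 pic [421.9 178.1  14. ] dark 24 [434.  202.7]
flower_a tri [428.4  58.6  15.1] gap 1.1 mask mean [427.1  58.8] axis 82.6 rect [427.6  59.3] [74.5 51.8] 84.2 pic [427.9  58.6  14. ] dark 0 
leaf tri [431.9 -57.7  15.2] gap 1.7 mask mean [431.2 -56. ] axis 94.3 rect [431.3 -56. ] [50.7 74.6] 5.1 pic [431.1 -57.7  14. ] dark 0 
border_flower tri [ 370.1 -289.4   14.9] gap 0.1 mask mean [ 371.2 -290.8] axis 113.8 rect [ 369.6 -288. ] [52.6 65.8] 28.5 pic [ 370.1 -289.7   14. ] dark 36 [ 383.9 -313.9]
orange rect [607.7 240.7] [135.8 193.9] 4.7
   corner [218  99] [684.3 153.7   0.7] gap 2.1
   corner [222 151] [552.1 142.1   2.7] gap 1.9
   corner [146 157] [536.5 330.9  15.2] gap 2.7
   corner [144 105] [665.8 338.7  17.8] gap 2.4
green rect [626.5  -4.8] [192.4 135.3] 88.2
   corner [243  93] [696.5  89.3  14.4] gap 0.6
   corner [318  95] [ 693.8 -100.5    1.4] gap 2.5
   corner [318 147] [560.1 -98.3   4.2] gap 1.0
   corner [242 145] [564.3  91.4  15.1] gap 0.9
white rect [ 643.2 -255.7] [196.6 136. ] 89.4
   corner [342  89] [ 709.8 -160.7   14.3] gap 5.7
   corner [416  89] [ 710.4 -351.2   13.4] gap 1.1
   corner [419 140] [ 577.4 -355.1    7.8] gap 3.1
   corner [343 140] [ 577.6 -159.6   15. ] gap 2.5
tin [ 427.4 -185.4   36. ] 0.002495633064033613
clock 0.10 cur tool-y 65.1 tilt 0.12; tool-z turn 65.08; then shift mm [-311.6  216.3  140.6] j6 -0.04 w 0.0851
```

View pics/vis.png

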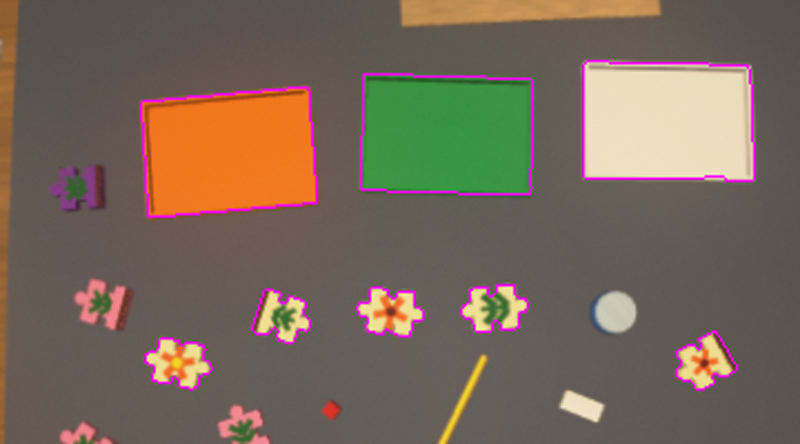

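The contours fit. Triangulated tops are about 15 mm for the pieces (flower_b came out low at 10.9 mm), about 15 mm for the tray rims and 36 mm for the tin. The crop confirms that the cream striped leaf is the border_leaf and that the pink and purple ones are look-alikes. I'll start with flower_b.

```bash
python3 -c "
from h import *
go(.372,.295,.06,-11)"
```

```text
clock 0.10 cur tool-y 65.1 tilt 0.12; tool-z turn 76.08; then shift mm [-294.   147.1  180.7] j6 -0.04 w 0.0851
```

servo_tool(commands=[[[0,0,0.005],[0,0,8.5]],[[0,0,0.005],[0,0,8.5]],[[0,0,0.005],[0,0,8.5]],[[0,0,0.005],[0,0,8.5]],[[0,0,0.005],[0,0,8.5]],[[0,0,0.005],[0,0,8.5]],[[0,0,0.005],[0,0,8.5]],[[0,0,0.005],[0,0,8.5]]])

```text
clock: 0.9
tool_pos: [0.2841, 0.6118, 0.2013]
eef_rot: [0.0, 0.727, 0.687, -0.001]
wrist_force: [-0.4, 0.6, 0.4]
width: 0.0852
grasp_force: 0.0
```

servo_tool(commands=[[[0,0,0],[0,0,8.1]],[[-0.042,0.021,0.01],[0,0,0]],[[-0.042,0.021,0.01],[0,0,0]],[[-0.042,0.021,0.02],[0,0,0]],[[-0.042,0.021,0.02],[0,0,0]],[[-0.042,0.021,0.02],[0,0,0]],[[-0.042,0.021,0.03],[0,0,0]],[[-0.042,0.021,0.03],[0,0,0]]])

```text
clock: 1.7
tool_pos: [0.3693, 0.3059, 0.0689]
eef_rot: [0.0, 0.772, 0.636, 0.0]
wrist_force: [0.3, -0.5, 0.1]
width: 0.0851
grasp_force: 0.0
```

servo_tool(commands=[[[0,0,0],[0,0,0]],[[0,0,0],[0,0,0]]])

```text
clock: 1.9
tool_pos: [0.3685, 0.3061, 0.0686]
eef_rot: [-0.0, 0.773, 0.635, -0.001]
wrist_force: [0.0, -0.3, 0.7]
width: 0.0854
grasp_force: 0.0
```

```bash
python3 - <<'E'
from h import *
go(.372,.295,.013,-11)
im=snapshot("side")[:,:,::-1]
cv2.imwrite("pics/s1.png",cv2.resize(im[90:240,110:310],(800,600),interpolation=cv2.INTER_CUBIC))
E
```

```text
clock 1.90 cur tool-y -11.2 tilt 0.14; tool-z turn -0.16; then shift mm [-10.1   5.6  55.6] j6 0.84 w 0.0854
```

View pics/s1.png

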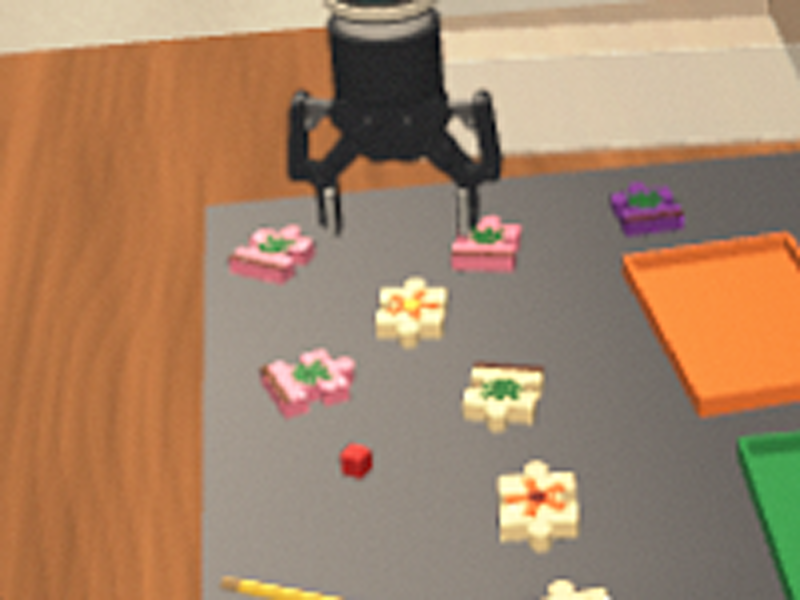

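The gripper hangs above flower_b (crop 411,310), and its open fingers at (330,215) and (468,210) straddle it with clear space around them. I'll lower and grip.

servo_tool(commands=[[[-0.01,0.0056,0.02],[0,0,0]],[[0,0,0.02],[0,0,0]],[[0,0,0.01],[0,0,0]],[[0,0,0.0056],[0,0,0]],[[0,0,0],[0,0,0]],[[0,0,0],[0,0,0]]], gripper=0.2)

```text
clock: 2.55
tool_pos: [0.3732, 0.2976, 0.0148]
eef_rot: [0.0, 0.771, 0.636, 0.001]
wrist_force: [0.1, 0.3, -0.0]
width: 0.0686
grasp_force: 0.0
```

servo_tool(commands=[[[0,0,0],[0,0,0]],[[0,0,0],[0,0,0]],[[0,0,0],[0,0,0]],[[0,0,0],[0,0,0]],[[0,0,0],[0,0,0]],[[0,0,0],[0,0,0]]], gripper=1)

```text
clock: 3.15
tool_pos: [0.3735, 0.2974, 0.0155]
eef_rot: [-0.0, 0.772, 0.636, 0.001]
wrist_force: [-1.7, 0.8, 5.3]
width: 0.0453
grasp_force: 60.2
```

servo_tool(commands=[[[0,0,-0.02],[0,0,0]],[[0,0,-0.03],[0,0,0]],[[0,0,0],[0,0,0]],[[0,0,0],[0,0,0]]])

```text
clock: 3.55
tool_pos: [0.3736, 0.2973, 0.0652]
eef_rot: [0.0, 0.772, 0.636, 0.001]
wrist_force: [-0.5, -1.0, -0.4]
width: 0.0451
grasp_force: 61.3
```

```bash
python3 - <<'E'
from h import *
go(.6043,.2826,.065,4.7)
im=snapshot("side")[:,:,::-1]
cv2.imwrite("pics/s2.png",cv2.resize(im[90:240,110:310],(800,600),interpolation=cv2.INTER_CUBIC))
E
```

```text
clock 3.55 cur tool-y -11.0 tilt 0.17; tool-z turn -15.72; then shift mm [-33.5 228.8   0.6] j6 0.81 w 0.0451
```

View pics/s2.png

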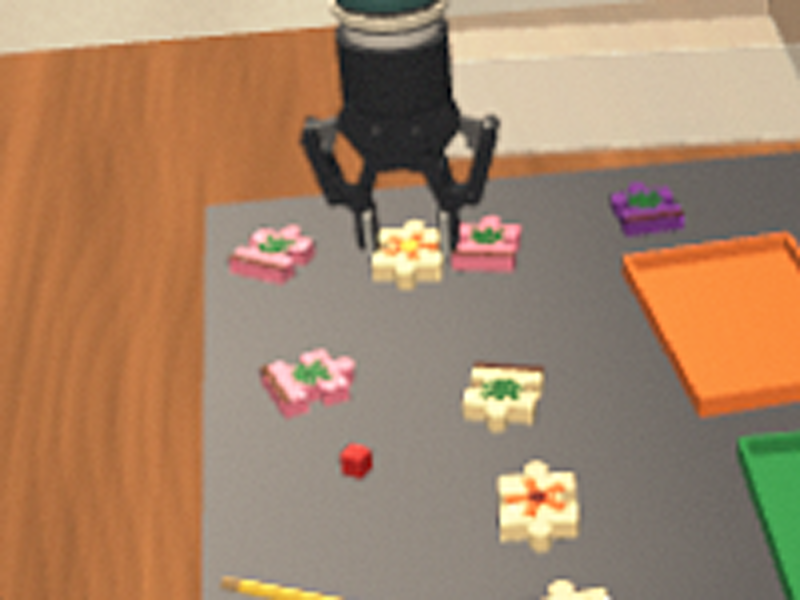

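flower_b at (408,245) is held level, lifted between the pads. Next it goes to the orange tray.

servo_tool(commands=[[[0,0,0],[0,0,-7.86]],[[0,0,0],[0,0,-7.86]],[[-0.0056,0.0381,0],[0,0,0]],[[-0.0056,0.0381,0],[0,0,0]],[[-0.0056,0.0381,0],[0,0,0]],[[-0.0056,0.0381,0],[0,0,0]],[[-0.0056,0.0381,0],[0,0,0]],[[-0.0056,0.0381,0],[0,0,0]]])

```text
clock: 4.4
tool_pos: [0.6035, 0.2811, 0.0618]
eef_rot: [-0.001, 0.678, 0.735, -0.002]
wrist_force: [0.4, 0.3, 0.2]
width: 0.0451
grasp_force: 61.3
```

servo_tool(commands=[[[0,0,0.02],[0,0,0]],[[0,0,0.015],[0,0,0]],[[0,0,0],[0,0,0]],[[0,0,0],[0,0,0]]])

```text
clock: 4.8
tool_pos: [0.6009, 0.2814, 0.0271]
eef_rot: [-0.001, 0.677, 0.736, -0.002]
wrist_force: [-0.1, 0.2, -0.1]
width: 0.045
grasp_force: 61.4
```

```bash
python3 -c "
from h import *
go(.6043,.2826,.019,4.7)"
```

```text
clock 4.80 cur tool-y 4.7 tilt 0.26; tool-z turn 0.04; then shift mm [0.9 3.5 8. ] j6 0.32 w 0.045
```

servo_tool(commands=[[[0.001,0.0035,0.004],[0,0,0]],[[0,0,0.004],[0,0,0]],[[0,0,0],[0,0,0]]])

```text
clock: 5.1
tool_pos: [0.6065, 0.2835, 0.0211]
eef_rot: [0.0, 0.677, 0.736, 0.0]
wrist_force: [0.6, -0.1, -0.4]
width: 0.0453
grasp_force: 61.4
```

servo_tool(commands=[[[0,0,0],[0,0,0]],[[0,0,0],[0,0,0]],[[0,0,0],[0,0,0]],[[0,0,-0.02],[0,0,0]],[[0,0,-0.03],[0,0,0]],[[0,0,0],[0,0,0]]], gripper=0.2)

```text
clock: 5.7
tool_pos: [0.6102, 0.2847, 0.0762]
eef_rot: [0.002, 0.677, 0.736, 0.004]
wrist_force: [0.8, 0.9, -0.3]
width: 0.0685
grasp_force: 0.0
```

```bash
python3 -c "
from h import *
go(.428,.0588,.055,-6)"
```

```text
clock 5.70 cur tool-y 4.7 tilt 0.50; tool-z turn 10.71; then shift mm [-243.8 -157.7   19.2] j6 0.32 w 0.0685
```

servo_tool(commands=[[[0,0,0],[0,0,5.35]],[[0,0,0],[0,0,5.35]],[[-0.0406,-0.0263,0],[0,0,0]],[[-0.0406,-0.0263,0],[0,0,0]],[[-0.0406,-0.0263,0],[0,0,0]],[[-0.0406,-0.0263,0],[0,0,0]],[[-0.0406,-0.0263,0],[0,0,0]],[[-0.0406,-0.0263,0],[0,0,0]]])

```text
clock: 6.5
tool_pos: [0.4228, 0.0563, 0.0707]
eef_rot: [0.0, 0.743, 0.669, -0.0]
wrist_force: [0.9, -2.2, 0.8]
width: 0.0685
grasp_force: 0.0
```

servo_tool(commands=[[[0,0,0],[0,0,0]],[[0,0,0],[0,0,0]],[[0,0,0],[0,0,0]]])

```text
clock: 6.8
tool_pos: [0.4255, 0.0577, 0.0716]
eef_rot: [0.001, 0.743, 0.669, 0.001]
wrist_force: [0.7, 0.6, -0.2]
width: 0.0684
grasp_force: 0.0
```

```bash
python3 - <<'E'
from h import *
go(.428,.0588,.0145,-6)
im=snapshot("side")[:,:,::-1]
cv2.imwrite("pics/s3.png",cv2.resize(im[90:270,160:400],(800,600),interpolation=cv2.INTER_CUBIC))
E
```

```text
clock 6.80 cur tool-y -6.0 tilt 0.11; tool-z turn -0.00; then shift mm [ 1.3  2.3 57.1] j6 0.18 w 0.0684
```

View pics/s3.png

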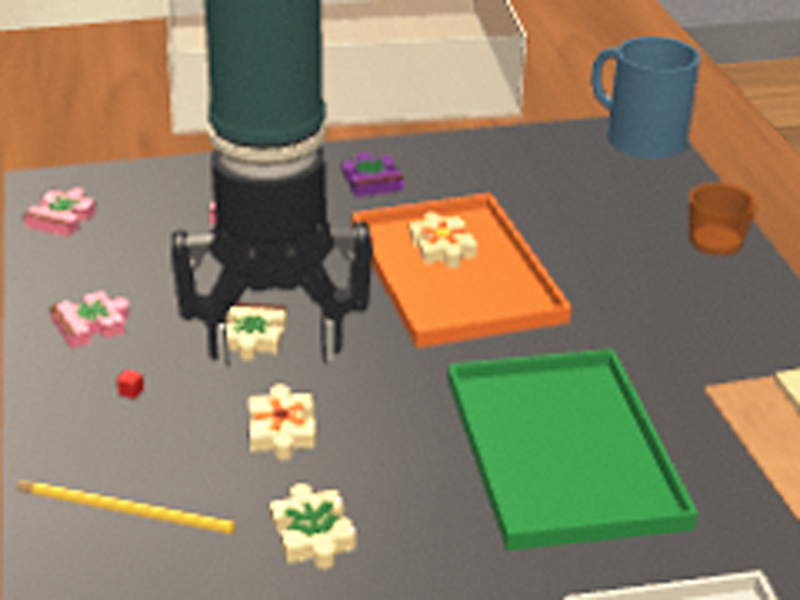

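flower_b at (443,236) lies flat in the orange tray. The gripper is straight above flower_a at (282,413). I'll lower, grip and lift.

servo_tool(commands=[[[0.001,0.0023,0.02],[0,0,0]],[[0,0,0.02],[0,0,0]],[[0,0,0.012],[0,0,0]],[[0,0,0.005],[0,0,0]],[[0,0,0],[0,0,0]],[[0,0,0],[0,0,0]]])

```text
clock: 7.45
tool_pos: [0.4274, 0.0585, 0.0145]
eef_rot: [0.0, 0.743, 0.669, 0.0]
wrist_force: [-0.1, -0.2, -0.3]
width: 0.0685
grasp_force: 0.0
```

servo_tool(commands=[[[0,0,0],[0,0,0]],[[0,0,0],[0,0,0]],[[0,0,0],[0,0,0]],[[0,0,0],[0,0,0]],[[0,0,0],[0,0,0]],[[0,0,0],[0,0,0]]], gripper=1)

```text
clock: 8.05
tool_pos: [0.4277, 0.0583, 0.0155]
eef_rot: [0.001, 0.743, 0.669, 0.001]
wrist_force: [-2.0, 0.8, 5.5]
width: 0.045
grasp_force: 60.2
```

servo_tool(commands=[[[0,0,-0.02],[0,0,0]],[[0,0,-0.03],[0,0,0]],[[0,0,0],[0,0,0]],[[0,0,0],[0,0,0]]])

```text
clock: 8.45
tool_pos: [0.4278, 0.0583, 0.0652]
eef_rot: [0.001, 0.743, 0.669, 0.001]
wrist_force: [-0.2, -0.3, 0.6]
width: 0.0451
grasp_force: 61.3
```

```bash
python3 -c "
from h import *
go(.6111,.1988,.065,4.7)"
```

```text
clock 8.45 cur tool-y -6.0 tilt 0.18; tool-z turn -10.70; then shift mm [125.1 194.2   0.9] j6 0.18 w 0.0451
```

servo_tool(commands=[[[0,0,0],[0,0,-5.35]],[[0,0,0],[0,0,-5.35]],[[0.0209,0.0324,0],[0,0,0]],[[0.0209,0.0324,0],[0,0,0]],[[0.0209,0.0324,0],[0,0,0]],[[0.0209,0.0324,0],[0,0,0]],[[0.0209,0.0324,0],[0,0,0]],[[0.0209,0.0324,0],[0,0,0]]])

```text
clock: 9.25
tool_pos: [0.6101, 0.1998, 0.0621]
eef_rot: [-0.001, 0.677, 0.736, -0.001]
wrist_force: [0.3, -0.1, 0.9]
width: 0.0449
grasp_force: 61.3
```

servo_tool(commands=[[[0,0,0],[0,0,0]],[[0,0,0.015],[0,0,0]],[[0,0,0.01],[0,0,0]],[[0,0,0],[0,0,0]],[[0,0,0],[0,0,0]]])

```text
clock: 9.75
tool_pos: [0.6083, 0.1981, 0.0376]
eef_rot: [-0.001, 0.678, 0.735, -0.001]
wrist_force: [0.6, 0.4, -0.2]
width: 0.0453
grasp_force: 61.3
```

```bash
python3 -c "
from h import *
go(.6111,.1988,.019,4.7)"
```

```text
clock 9.75 cur tool-y 4.7 tilt 0.18; tool-z turn -0.03; then shift mm [ 0.5  2.9 18.6] j6 0.19 w 0.0453
```

servo_tool(commands=[[[0.0005,0.0029,0.008],[0,0,0]],[[0,0,0.006],[0,0,0]],[[0,0,0.0035],[0,0,0]],[[0,0,0],[0,0,0]]])

```text
clock: 10.15
tool_pos: [0.6124, 0.1996, 0.0208]
eef_rot: [-0.0, 0.677, 0.736, -0.001]
wrist_force: [0.9, 0.4, -0.2]
width: 0.0452
grasp_force: 61.3
```

servo_tool(commands=[[[0,0,0],[0,0,0]],[[0,0,0],[0,0,0]],[[0,0,0],[0,0,0]],[[0,0,-0.02],[0,0,0]],[[0,0,-0.03],[0,0,0]],[[0,0,0],[0,0,0]],[[0,0,0],[0,0,0]]], gripper=0.2)

```text
clock: 10.85
tool_pos: [0.6141, 0.2002, 0.073]
eef_rot: [0.001, 0.677, 0.736, 0.001]
wrist_force: [-0.2, -0.2, -0.4]
width: 0.0682
grasp_force: 0.0
```

```bash
python3 -c "
from h import *
go(.431,-.057,.065,5)"
```

```text
clock 10.85 cur tool-y 4.7 tilt 0.17; tool-z turn -0.29; then shift mm [-240.3 -204.8    7.3] j6 0.19 w 0.0682
```

servo_tool(commands=[[[-0.0343,-0.0293,0],[0,0,0]],[[-0.0343,-0.0293,0],[0,0,0]],[[-0.0343,-0.0293,0],[0,0,0]],[[-0.0343,-0.0293,0],[0,0,0]],[[-0.0343,-0.0293,0],[0,0,0]],[[-0.0343,-0.0293,0],[0,0,0]],[[-0.0343,-0.0293,0],[0,0,0]],[[0,0,0],[0,0,0]]])

```text
clock: 11.65
tool_pos: [0.4233, -0.0588, 0.0696]
eef_rot: [-0.002, 0.679, 0.734, -0.002]
wrist_force: [0.7, -0.1, -0.6]
width: 0.0682
grasp_force: 0.0
```

servo_tool(commands=[[[0,0,0.015],[0,0,0]],[[0,0,0.01],[0,0,0]],[[0,0,0],[0,0,0]],[[0,0,0],[0,0,0]]])

```text
clock: 12.05
tool_pos: [0.4279, -0.0556, 0.0459]
eef_rot: [-0.001, 0.677, 0.736, -0.0]
wrist_force: [-0.3, 0.7, -0.7]
width: 0.0686
grasp_force: 0.0
```

```bash
python3 -c "
from h import *
go(.431,-.057,.0155,5)"
```

```text
clock 12.05 cur tool-y 4.8 tilt 0.11; tool-z turn -0.24; then shift mm [-1.6  3.  30.4] j6 -0.27 w 0.0686
```

servo_tool(commands=[[[-0.0016,0.003,0.012],[0,0,0]],[[0,0,0.012],[0,0,0]],[[0,0,0.006],[0,0,0]],[[0,0,0],[0,0,0]],[[0,0,0],[0,0,0]]])

```text
clock: 12.55
tool_pos: [0.4311, -0.0575, 0.0161]
eef_rot: [-0.0, 0.677, 0.736, -0.0]
wrist_force: [0.8, -0.5, 0.2]
width: 0.0681
grasp_force: 0.0
```

servo_tool(commands=[[[0,0,0],[0,0,0]],[[0,0,0],[0,0,0]],[[0,0,0],[0,0,0]],[[0,0,0],[0,0,0]],[[0,0,0],[0,0,0]],[[0,0,0],[0,0,0]]], gripper=1)

```text
clock: 13.15
tool_pos: [0.432, -0.0577, 0.0174]
eef_rot: [0.0, 0.677, 0.736, 0.0]
wrist_force: [-0.6, 0.9, 5.0]
width: 0.0449
grasp_force: 60.3
```

servo_tool(commands=[[[0,0,-0.02],[0,0,0]],[[0,0,-0.03],[0,0,0]],[[0,0,0],[0,0,0]],[[0,0,0],[0,0,0]]])

```text
clock: 13.55
tool_pos: [0.4323, -0.0578, 0.0674]
eef_rot: [0.001, 0.678, 0.736, 0.001]
wrist_force: [-1.0, 0.1, -0.0]
width: 0.0444
grasp_force: 61.1
```

```bash
python3 -c "
from h import *
go(.6265,-.0048,.065,-1.8)"
```

```text
clock 13.55 cur tool-y 4.7 tilt 0.16; tool-z turn 6.50; then shift mm [ 59.1 192.4   2.9] j6 -0.27 w 0.0444
```

servo_tool(commands=[[[0,0,0],[0,0,6.5]],[[0.0118,0.0385,0],[0,0,0]],[[0.0118,0.0385,0],[0,0,0]],[[0.0118,0.0385,0],[0,0,0]],[[0.0118,0.0385,0],[0,0,0]],[[0.0118,0.0385,0],[0,0,0]],[[0,0,0],[0,0,0]]])

```text
clock: 14.25
tool_pos: [0.6299, -0.0035, 0.0653]
eef_rot: [0.001, 0.718, 0.696, 0.001]
wrist_force: [-1.0, 0.4, 0.4]
width: 0.0444
grasp_force: 61.2
```

servo_tool(commands=[[[0,0,0],[0,0,0]],[[0,0,0.015],[0,0,0]],[[0,0,0.01],[0,0,0]],[[0,0,0],[0,0,0]],[[0,0,0],[0,0,0]]])

```text
clock: 14.75
tool_pos: [0.6242, -0.0049, 0.0405]
eef_rot: [-0.001, 0.718, 0.696, -0.001]
wrist_force: [0.5, 0.7, 0.1]
width: 0.0445
grasp_force: 61.2
```

```bash
python3 -c "
from h import *
go(.6265,-.0048,.021,-1.8)"
```

```text
clock 14.75 cur tool-y -1.8 tilt 0.13; tool-z turn -0.02; then shift mm [ 0.2  2.4 19.5] j6 -0.02 w 0.0445
```

servo_tool(commands=[[[0,0.0024,0.01],[0,0,0]],[[0,0,0.006],[0,0,0]],[[0,0,0.0035],[0,0,0]],[[0,0,0],[0,0,0]],[[0,0,0],[0,0,0]]])

```text
clock: 15.25
tool_pos: [0.628, -0.0047, 0.0219]
eef_rot: [-0.0, 0.718, 0.696, -0.0]
wrist_force: [-0.6, -0.5, -0.7]
width: 0.0445
grasp_force: 61.2
```

servo_tool(commands=[[[0,0,0],[0,0,0]],[[0,0,0],[0,0,0]],[[0,0,0],[0,0,0]],[[0,0,-0.02],[0,0,0]],[[0,0,-0.03],[0,0,0]],[[0,0,0],[0,0,0]],[[0,0,0],[0,0,0]]], gripper=0.2)

```text
clock: 15.95
tool_pos: [0.6291, -0.0048, 0.0734]
eef_rot: [0.001, 0.718, 0.696, 0.001]
wrist_force: [-0.4, 0.3, -1.1]
width: 0.068
grasp_force: 0.0
```

```bash
python3 -c "
from h import *
go(.422,.1785,.065,-18)"
```

```text
clock 15.95 cur tool-y -1.8 tilt 0.16; tool-z turn 16.21; then shift mm [ 110.3 -253.6    7.7] j6 -0.02 w 0.068
```

servo_tool(commands=[[[0,0,0],[0,0,8.1]],[[0,0,0],[0,0,8.1]],[[0.0184,-0.0423,0],[0,0,0]],[[0.0184,-0.0423,0],[0,0,0]],[[0.0184,-0.0423,0],[0,0,0]],[[0.0184,-0.0423,0],[0,0,0]],[[0.0184,-0.0423,0],[0,0,0]],[[0.0184,-0.0423,0],[0,0,0]]])

```text
clock: 16.75
tool_pos: [0.4182, 0.1791, 0.0708]
eef_rot: [-0.0, 0.809, 0.588, -0.001]
wrist_force: [-0.4, 0.8, -0.0]
width: 0.0682
grasp_force: 0.0
```

servo_tool(commands=[[[0,0,0],[0,0,0]],[[0,0,0.015],[0,0,0]],[[0,0,0.01],[0,0,0]],[[0,0,0],[0,0,0]],[[0,0,0],[0,0,0]]])

```text
clock: 17.25
tool_pos: [0.4206, 0.178, 0.0464]
eef_rot: [-0.0, 0.809, 0.587, -0.001]
wrist_force: [-0.0, -0.4, 1.5]
width: 0.0684
grasp_force: 0.0
```

```bash
python3 -c "
from h import *
go(.422,.1785,.0145,-18)"
```

```text
clock 17.25 cur tool-y -18.0 tilt 0.11; tool-z turn -0.04; then shift mm [ 0.9  1.3 31.9] j6 0.66 w 0.0684
```

servo_tool(commands=[[[0.0009,0.0013,0.012],[0,0,0]],[[0,0,0.012],[0,0,0]],[[0,0,0.0075],[0,0,0]],[[0,0,0],[0,0,0]],[[0,0,0],[0,0,0]]])

```text
clock: 17.75
tool_pos: [0.4219, 0.179, 0.015]
eef_rot: [-0.0, 0.809, 0.588, -0.001]
wrist_force: [-0.5, 0.2, 0.2]
width: 0.0685
grasp_force: 0.0
```

servo_tool(commands=[[[0,0,0],[0,0,0]],[[0,0,0],[0,0,0]],[[0,0,0],[0,0,0]],[[0,0,0],[0,0,0]],[[0,0,0],[0,0,0]],[[0,0,0],[0,0,0]]], gripper=1)

```text
clock: 18.35
tool_pos: [0.4229, 0.1793, 0.0166]
eef_rot: [0.0, 0.809, 0.588, 0.001]
wrist_force: [-2.0, -0.5, 6.2]
width: 0.0447
grasp_force: 61.3
```

servo_tool(commands=[[[0,0,-0.02],[0,0,0]],[[0,0,-0.04],[0,0,0]],[[0,0,0],[0,0,0]],[[0,0,0],[0,0,0]]])

```text
clock: 18.75
tool_pos: [0.4236, 0.1796, 0.077]
eef_rot: [0.001, 0.809, 0.588, 0.002]
wrist_force: [-0.7, -0.2, -0.9]
width: 0.0446
grasp_force: 62.1
```

```bash
python3 - <<'E'
from h import *
go(.643,-.214,.075,-.6)
im=snapshot("side")[:,:,::-1]
cv2.imwrite("pics/s4.png",cv2.resize(im[90:360,160:460],(800,600),interpolation=cv2.INTER_CUBIC))
E
```

```text
clock 18.75 cur tool-y -18.0 tilt 0.22; tool-z turn -17.39; then shift mm [-391.3  223.5    1.7] j6 0.66 w 0.0446
```

View pics/s4.png

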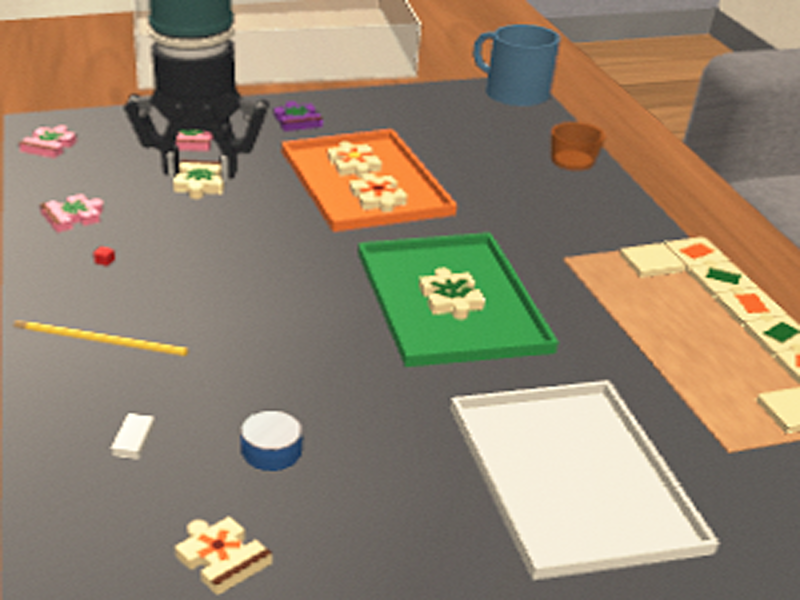

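The leaf at (452,290) lies flat in the green tray and both flowers at (354,157) and (378,190) are in the orange tray. border_leaf is held at (199,180); it goes to the white tray now.

servo_tool(commands=[[[0,0,0],[0,0,-5.8]],[[0,0,0],[0,0,-5.8]],[[0,0,0],[0,0,-5.8]],[[-0.0391,0.0223,0],[0,0,0]],[[-0.0391,0.0223,0],[0,0,0]],[[-0.0391,0.0223,0],[0,0,0]],[[-0.0391,0.0223,0],[0,0,0]],[[-0.0391,0.0223,0],[0,0,0]]])

```text
clock: 19.6
tool_pos: [0.5309, -0.019, 0.0737]
eef_rot: [-0.001, 0.711, 0.703, -0.001]
wrist_force: [0.7, 0.7, -0.4]
width: 0.0449
grasp_force: 62.1
```

servo_tool(commands=[[[-0.0391,0.0223,0],[0,0,0]],[[-0.0391,0.0223,0],[0,0,0]],[[-0.0391,0.0223,0],[0,0,0]],[[-0.0391,0.0223,0],[0,0,0]],[[-0.0391,0.0223,0],[0,0,0]],[[0,0,0],[0,0,0]],[[0,0,0.02],[0,0,0]],[[0,0,0],[0,0,0]]])

```text
clock: 20.4
tool_pos: [0.6376, -0.213, 0.0506]
eef_rot: [-0.004, 0.711, 0.703, -0.002]
wrist_force: [-1.5, 0.8, -0.9]
width: 0.0448
grasp_force: 62.2
```

servo_tool(commands=[[[0,0,0.01],[0,0,0]],[[0,0,0],[0,0,0]],[[0,0,0],[0,0,0]]])

```text
clock: 20.7
tool_pos: [0.6409, -0.2135, 0.0453]
eef_rot: [-0.0, 0.711, 0.704, -0.0]
wrist_force: [0.4, -0.3, -0.4]
width: 0.0448
grasp_force: 62.2
```

```bash
python3 -c "
from h import *
go(.643,-.214,.020,-.6)"
```

```text
clock 20.70 cur tool-y -0.6 tilt 0.04; tool-z turn 0.05; then shift mm [-0.5  2.1 25.3] j6 -0.35 w 0.0448
```

servo_tool(commands=[[[0,0.002,0.01],[0,0,0]],[[0,0,0.008],[0,0,0]],[[0,0,0.004],[0,0,0]],[[0,0,0.002],[0,0,0]],[[0,0,0],[0,0,0]]])

```text
clock: 21.2
tool_pos: [0.6428, -0.214, 0.0209]
eef_rot: [-0.001, 0.711, 0.703, -0.0]
wrist_force: [0.4, -0.3, -1.1]
width: 0.0446
grasp_force: 62.2
```

servo_tool(commands=[[[0,0,0],[0,0,0]],[[0,0,0],[0,0,0]],[[0,0,0],[0,0,0]],[[0,0,-0.02],[0,0,0]],[[0,0,-0.035],[0,0,0]],[[0,0,0],[0,0,0]],[[0,0,0],[0,0,0]]], gripper=0.2)

```text
clock: 21.9
tool_pos: [0.6446, -0.2147, 0.0785]
eef_rot: [0.002, 0.711, 0.703, 0.001]
wrist_force: [-0.5, -0.6, -0.3]
width: 0.0681
grasp_force: 0.0
```

```bash
python3 -c "
from h import *
go(.370,-.2895,.065,28)"
```

```text
clock 21.90 cur tool-y -0.6 tilt 0.21; tool-z turn -28.59; then shift mm [  62.8 -277.6   12.5] j6 -0.35 w 0.0681
```

servo_tool(commands=[[[0,0,0],[0,0,-7.15]],[[0,0,0],[0,0,-7.15]],[[0,0,0],[0,0,-7.15]],[[0,0,0],[0,0,-7.15]],[[0.009,-0.0397,0],[0,0,0]],[[0.009,-0.0397,0],[0,0,0]],[[0.009,-0.0397,0],[0,0,0]],[[0.009,-0.0397,0],[0,0,0]]])

```text
clock: 22.7
tool_pos: [0.4836, -0.2564, 0.0749]
eef_rot: [-0.001, 0.515, 0.857, -0.0]
wrist_force: [0.3, -0.7, 0.5]
width: 0.0685
grasp_force: 0.0
```

servo_tool(commands=[[[0.009,-0.0397,0],[0,0,0]],[[0.009,-0.0397,0],[0,0,0]],[[0.009,-0.0397,0],[0,0,0]],[[0,0,0],[0,0,0]],[[0,0,0.02],[0,0,0]],[[0,0,0.01],[0,0,0]],[[0,0,0],[0,0,0]],[[0,0,0],[0,0,0]]])

```text
clock: 23.5
tool_pos: [0.3684, -0.2885, 0.046]
eef_rot: [-0.001, 0.515, 0.857, 0.0]
wrist_force: [-0.5, 0.8, -0.2]
width: 0.0685
grasp_force: 0.0
```

```bash
python3 -c "
from h import *
go(.370,-.2895,.0145,28)"
```

```text
clock 23.50 cur tool-y 28.0 tilt 0.09; tool-z turn 0.05; then shift mm [-1.7  0.9 31.5] j6 -1.21 w 0.0685
```

servo_tool(commands=[[[-0.0017,0.001,0.012],[0,0,0]],[[0,0,0.012],[0,0,0]],[[0,0,0.007],[0,0,0]],[[0,0,0],[0,0,0]],[[0,0,0],[0,0,0]]])

```text
clock: 24.0
tool_pos: [0.3697, -0.2898, 0.0151]
eef_rot: [-0.001, 0.515, 0.857, 0.0]
wrist_force: [0.1, 0.3, -0.7]
width: 0.0684
grasp_force: 0.0
```

servo_tool(commands=[[[0,0,0],[0,0,0]],[[0,0,0],[0,0,0]],[[0,0,0],[0,0,0]],[[0,0,0],[0,0,0]],[[0,0,0],[0,0,0]],[[0,0,0],[0,0,0]]], gripper=1)

```text
clock: 24.6
tool_pos: [0.3704, -0.2905, 0.0166]
eef_rot: [0.001, 0.515, 0.857, -0.0]
wrist_force: [-1.2, 2.0, 6.3]
width: 0.0453
grasp_force: 61.1
```

servo_tool(commands=[[[0,0,-0.02],[0,0,0]],[[0,0,-0.04],[0,0,0]],[[0,0,0],[0,0,0]],[[0,0,0],[0,0,0]]])

```text
clock: 25.0
tool_pos: [0.3711, -0.2911, 0.0771]
eef_rot: [0.002, 0.515, 0.857, -0.0]
wrist_force: [-0.0, 1.1, -0.9]
width: 0.0446
grasp_force: 61.8
```

```bash
python3 - <<'E'
from h import *
go(.643,-.298,.075,-.6)
im=snapshot("side")[:,:,::-1]
cv2.imwrite("pics/s5.png",cv2.resize(im[180:380,190:456],(800,600),interpolation=cv2.INTER_CUBIC))
E
```

```text
clock 25.00 cur tool-y 28.0 tilt 0.23; tool-z turn 28.60; then shift mm [ -4.1 272.    2.5] j6 -1.21 w 0.0446
```

View pics/s5.png

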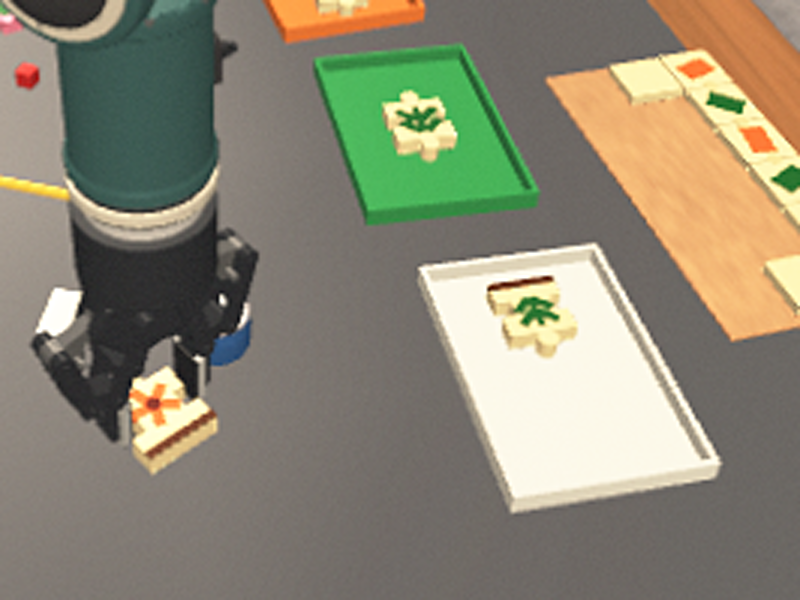

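border_leaf at (533,310) lies flat in the white tray. border_flower is held at (165,415), and its place in the near half of the tray is free.

servo_tool(commands=[[[0,0,0],[0,0,7.15]],[[0,0,0],[0,0,7.15]],[[0,0,0],[0,0,7.15]],[[0,0,0],[0,0,7.15]],[[-0.001,0.0388,0],[0,0,0]],[[-0.001,0.0388,0],[0,0,0]],[[-0.001,0.0388,0],[0,0,0]],[[-0.001,0.0388,0],[0,0,0]]])

```text
clock: 25.85
tool_pos: [0.5253, -0.2949, 0.0734]
eef_rot: [-0.002, 0.711, 0.703, -0.0]
wrist_force: [0.0, -0.7, -0.4]
width: 0.0449
grasp_force: 61.8
```

servo_tool(commands=[[[-0.001,0.0388,0],[0,0,0]],[[-0.001,0.0388,0],[0,0,0]],[[-0.001,0.0388,0],[0,0,0]],[[0,0,0],[0,0,0]],[[0,0,0.02],[0,0,0]],[[0,0,0.01],[0,0,0]],[[0,0,0],[0,0,0]],[[0,0,0],[0,0,0]]])

```text
clock: 26.65
tool_pos: [0.6401, -0.2996, 0.0445]
eef_rot: [-0.001, 0.711, 0.703, -0.0]
wrist_force: [0.9, -0.3, 0.8]
width: 0.0445
grasp_force: 61.9
```

```bash
python3 -c "
from h import *
go(.643,-.302,.020,-.6)"
```

```text
clock 26.65 cur tool-y -0.6 tilt 0.14; tool-z turn -0.02; then shift mm [-2.4  3.  24.5] j6 -0.46 w 0.0445
```

servo_tool(commands=[[[-0.0024,0.003,0.01],[0,0,0]],[[0,0,0.007],[0,0,0]],[[0,0,0.004],[0,0,0]],[[0,0,0.002],[0,0,0]],[[0,0,0],[0,0,0]]])

```text
clock: 27.15
tool_pos: [0.6441, -0.3022, 0.022]
eef_rot: [-0.0, 0.711, 0.703, -0.0]
wrist_force: [0.9, 0.1, -0.2]
width: 0.0451
grasp_force: 61.9
```

servo_tool(commands=[[[0,0,0],[0,0,0]],[[0,0,0],[0,0,0]],[[0,0,0],[0,0,0]],[[0,0,-0.02],[0,0,0]],[[0,0,-0.035],[0,0,0]],[[0,0,-0.05],[0,0,0]],[[0,0,-0.05],[0,0,0]],[[0,0,0],[0,0,0]]], gripper=0.2)

```text
clock: 27.95
tool_pos: [0.6498, -0.305, 0.189]
eef_rot: [0.008, 0.711, 0.703, 0.003]
wrist_force: [0.4, -0.3, 1.2]
width: 0.0681
grasp_force: 0.0
```

servo_tool(commands=[[[0,-0.04,0],[0,0,0]],[[0,-0.04,0],[0,0,0]],[[0,-0.04,0],[0,0,0]],[[0,-0.04,0],[0,0,0]],[[0,-0.04,0],[0,0,0]],[[0,-0.04,0],[0,0,0]],[[0,0,0],[0,0,0]],[[0,0,0],[0,0,0]]])

```text
clock: 28.75
tool_pos: [0.4043, -0.3001, 0.1781]
eef_rot: [0.001, 0.711, 0.703, 0.0]
wrist_force: [0.6, -0.3, -0.4]
width: 0.0682
grasp_force: 0.0
```

```bash
python3 - <<'E'
from h import *
im=snapshot("top")[:,:,::-1]
cv2.imwrite("pics/t2.png",cv2.resize(im[70:230,110:430],(800,400),interpolation=cv2.INTER_CUBIC))
im=snapshot("side")[:,:,::-1]
cv2.imwrite("pics/s6.png",cv2.resize(im[130:370,170:490],(800,600),interpolation=cv2.INTER_CUBIC))
E
```

```text
(no output)
```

View pics/t2.png

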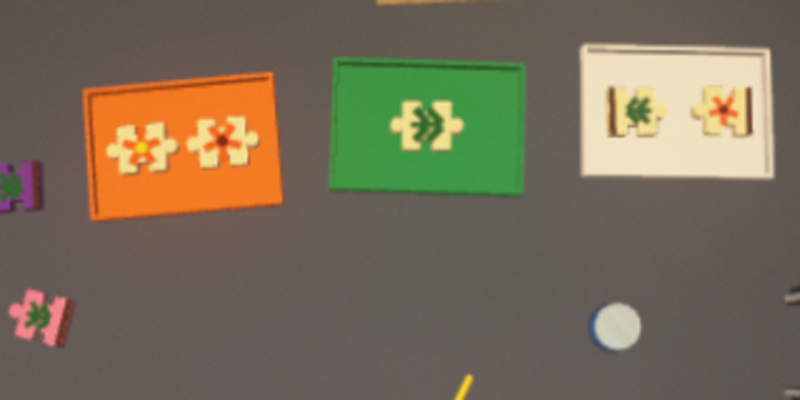

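View pics/s6.png

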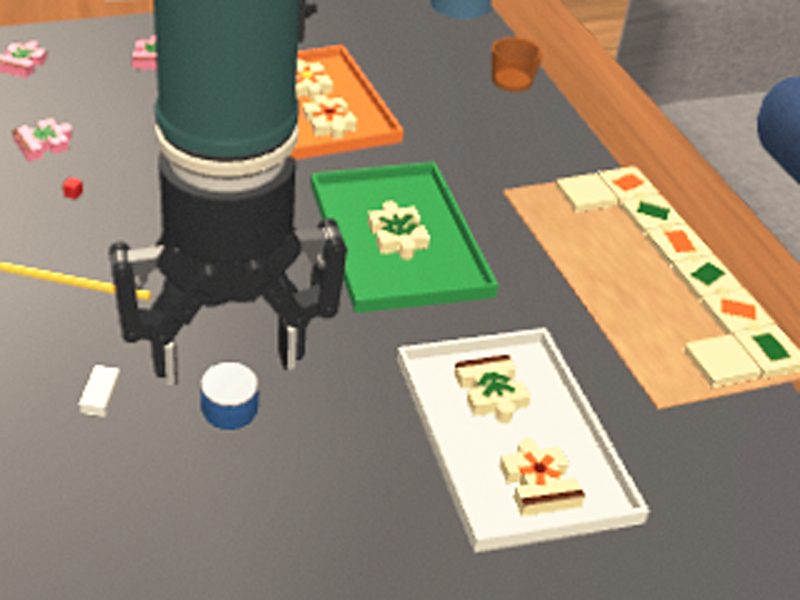

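The top view shows all five pieces in place, clear of each other and of the tray walls:
- **Orange tray:** flowers at (142,147) and (222,142).
- **Green tray:** leaf at (427,125).
- **White tray:** border pieces at (637,110) and (723,110).

The tin at (615,326) has not moved, and the side view shows every piece lying flat.

```bash
python3 -c "
from workcell import *
print(sign_off())"
```

```text
the job is handed in; nothing more can be done
None
```

All five pieces are sorted flat and picture up (both edge pieces in white, the two flowers in orange, the leaf in green), the tin was left where it stood, and the job was handed in at about 29 s.

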